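Draw out the bearing tray

TASK

First push the tray that was left open (the empty, divided one) fully home with your fingers. Then hook a fingertip behind the lip of the tray that holds the large bearing ring and draw it right out to its stop, without pinching the lip: do not press on the front of that tray. Leave the tray with the small collar shut, lift nothing, and leave everything else on the bench where it is.

Things in the scene. Friction and masses are not known exactly. Their poses are not given: they have to be found in the camera images.
- ring_tray (a joint): Slide of the tray that holds the large ring; it starts home, in m: 0 = fully home, 0.110 = drawn out against its stop. Slides along its lip's x axis (outward is -x, to the robot's side), stiffly (about 3 N); stays where left. Tray 180 mm long, 98 wide, sides' tops 52 mm above the bench; it cannot leave its rails.
- divided_tray (a joint): Slide of the empty tray whose rear part is divided into four; it starts 60 to 95 mm out, in m: 0 = fully home, 0.110 = drawn out against its stop. Slides along its lip's x axis (outward is -x, to the robot's side), stiffly (about 3 N); stays where left.
- small_tray (a joint): Slide of the tray that holds the small collar; it starts home and stays there, in m: 0 = fully home, 0.110 = drawn out against its stop. Slides along its lip's x axis (outward is -x, to the robot's side), stiffly (about 3 N); stays where left.
- ring_lip (a point): Upright lip at the front of the large ring's tray, 94 mm wide, 6 thick. Origin: middle of the top edge of its inner face, 62 mm above the bench; x inward along the rail, z up. Behind it (+x) an empty finger well 60 mm long, 90 wide, floor 42 mm below the origin, ended by a cross wall 16 mm lower than the origin. In front a cover plate, outer face at x = -9 mm, top 2 mm lower.
- divided_lip (a point): Upright lip at the front of the divided, empty tray, 94 mm wide, 6 thick. Origin: middle of the top edge of its inner face, 62 mm above the bench; x inward along the rail, z up. Behind it (+x) an empty finger well 60 mm long, 90 wide, floor 42 mm below the origin, ended by a cross wall 16 mm lower than the origin. In front a cover plate, outer face at x = -9 mm, top 2 mm lower.
- small_lip (a point): Upright lip at the front of the small collar's tray, 94 mm wide, 6 thick. Origin: middle of the top edge of its inner face, 62 mm above the bench; x inward along the rail, z up. Behind it (+x) an empty finger well 60 mm long, 90 wide, floor 42 mm below the origin, ended by a cross wall 16 mm lower than the origin. In front a cover plate, outer face at x = -9 mm, top 2 mm lower.
- ring_bay: The fixed steel bay of the large ring's tray, 116 mm wide, side rails 46 mm high above the bench; the three bays stand side by side 125 mm apart on the board, in any order. Origin: centre of its underside (12 mm above the bench), 84 mm inward of the inner face of the lip when home; axes as the lip's.
- bearing: Large plain steel ring, outside 80 mm, hole 50 mm, 18 mm high, loose in the rear part of its tray (behind the cross wall); it rides along with the tray. Origin: centre of its underside.
- collar: Small plain steel ring, outside 48 mm, hole 26 mm, 18 mm high, loose in the rear part of its tray. Origin: centre of its underside.
- rack: Plywood base board of the three bays, 260 x 560 x 12 mm, fixed to the bench. Origin: centre of its underside; the bays' centres are 20 mm towards its -x (front) edge from its centre.
- can: A bystander, to be left where it is. Upright metal can, 60 mm across, 150 mm high, on the bench in front of the board's left end. Origin: centre of its underside.
- jar: A bystander, to be left where it is. Low glass jar, 52 mm across, 55 mm high, on the board beside the bays. Origin: centre of its underside.
- socket: A bystander, to be left where it is. Upright steel socket, 32 mm across, 55 mm high, on the board beside the bays. Origin: centre of its underside.
- hammer: A bystander, to be left where it is. Hammer lying on the bench, handle along its x. Origin: underside.
- wrench: A bystander, to be left where it is. Wrench lying on the bench along its x. Origin: underside.
- screwdriver: A bystander, to be left where it is. Screwdriver lying on the bench along its x. Origin: underside.
- offcut: A bystander, to be left where it is. Flat wooden offcut, 90 x 160 x 28 mm, on the bench. Origin: centre of its underside.
Not all that is in view belongs to the job. What is shaped like the bearing but orange or pink is not meant.

How it is judged (in metres and radians):
On the way, in this order (a step that is already met when the one before it is completed fails the run):
1. the divided tray is pushed fully home (within 6 mm) while the bearing's tray is still home (value of joint divided_tray below 0.006 m and value of joint ring_tray below 0.015 m), for 0.2 s.
2. fingers behind the lip draw the bearing's tray out (value of joint ring_tray above 0.03 m and contact force between the fingers and ring_tray_c0 above 0.3 N), for 0.04 s.
3. the bearing's tray is right out (within 8 mm of its stop) (value of joint ring_tray above 0.102 m), for 0.2 s.
At the end, for the whole second after the job is handed in: The bearing's tray is out to within 8 mm of its stop with the bearing lying flat and at rest in its rear part; the divided tray and the collar's tray are home (within 8 mm) (value of joint ring_tray above 0.102 m and value of joint each of divided_tray, small_tray below 0.008 m and linear speed of bearing below 0.02 m/s and z of bearing in the frame of ring_lip between -0.05 and -0.03 m and x of bearing in the frame of ring_lip between 0.08 and 0.15 m); the robot touches nothing.
It fails at once if the front of the bearing's tray is pressed (more than 2 N), as when the lip is pinched (contact force between the fingers and ring_tray_c1 above 2 N).
It fails at once if the collar's tray is drawn more than 15 mm (value of joint small_tray above 0.015 m).
It fails at once if the bearing's tray is drawn more than 15 mm before the divided tray is home (value of joint each of ring_tray, divided_tray above 0.015 m).
It fails at once if the bearing or the collar is lifted (more than 12 mm) (height (world z) of any of bearing, collar above 0.032 m).
It fails at once if a bystander is moved more than 20 mm (distance of any of can, jar, socket, hammer, wrench, screwdriver, offcut from where it was at the start of the episode above 0.02 m).
It also fails if it takes over 48 s, if anything falls off the work surface, if the arm or the gripper's body presses on something with over 40 N, if the wrist force passes 120 N, or if a joint passes its speed limit or range.

ROBOT

A 6-joint arm with a two-finger parallel gripper is mounted at the origin on the work surface. World frame = base frame: x ahead of the robot, y to its left, z up, the work surface at z = 0. Lengths are in mm, angles in rad, forces in N, time in s.
With the tool pointing down it reaches from about 250 to 775 mm from the base axis. Payload 4 kg.
Tool frame: the origin (TCP) lies at the very end of the fingers, on their centre line; the grasp point (between the pads) lies 19 mm behind it; z points along the fingers, y is the direction in which the jaws open and shut (so a half turn about z gives the same grasp; the last joint's range is limited). The gripper opens to 85 mm and grips with 20 to 120 N. Pads are 22 mm wide; open, the fingers measure 114 mm over their backs; the gripper's body (76 mm by 85 mm) begins 54 mm behind the grasp point. The pads swing forward as they close: fully open they stand 13 mm farther back than shut.
Start: joints at [1.035, 0.087, 1.371, -0, 1.684, -0.103], TCP at [230.69, 499.302, 200.841] pointing down, gripper open.
Joint ranges: [-3.1, 3.1], [-0.76, 2.03], [0.27, 2.55], [-1.08, 4.22], [0.17, 2.65], [-2.57, 2.57]. Speed limits (rad/s): [2.79, 2.79, 3.14, 3.14, 3.14, 3.14].

INTERFACE

Orientations are given as [roll, pitch, yaw] about the fixed x, y, z axes, in that order (R = Rz(yaw) Ry(pitch) Rx(roll)).
In Python, from workcell import sensors, cams, job_done gives the robot as it stands.
- The arm moves only by the tool send_rows, never from a script. Its argument "steps" is a list of rows, each a list of 7 numbers: the shift along the tool's x, y, z in m, then the turn, a rotation vector about the tool's x, y, z in degrees, then the closure, from 0 (fully open) to 1 (shut). A call has 1 to 8 rows; each row is the pose to reach, as a shift and turn from the pose measured when the call began, along the tool's axes at that moment; what a row does not reach only later rows make up. A row lasts 1/12 s, in which the tool goes at most 41.7 mm and 7.16 degrees, less where a joint would pass 70% of its speed; a pose out of reach is approached as far as the arm can. A call with a gripper value outside its range is refused whole. The fingers move at their own pace and stop on an object; "newtons" is the grip in N (left out, the last holds). Time passes only in rows, so rows that repeat a pose let the fingers close. It gives the time, the measured TCP pose, the force and the opening at its end, in the units of the state.
- sensors.sense(): the state, without advancing time (a new reading comes with each control period).
- cams.camera(name): name is "scene" or "top" or "wrist"; returns (picture, depth): 420x560x3 uint8, red, green, blue; 420x560 float32, mm along the optical axis (not along the pixel's ray), 0 where there is no reading.
- cams.calibration(name): a dict with "fx", "fy", "cx", "cy" (pixels), "D" ([k1, k2, p1, p2, k3] as OpenCV has them; the pictures are not rectified), "pose" (4x4, takes a point from camera to world coordinates); the wrist camera has in their place "mount" (4x4, takes a point from camera to tool coordinates, whose origin is the TCP and whose axes are the flange's). Camera axes: x right, y down, z forward; pixel columns grow to the right and rows downward; lengths in mm; the calibration is good to about 2 mm. A picture is of the moment at which its call begins: read the wrist's pose just before it. calibration takes no time and is no camera call.
- job_done(): hands the job in, once; it reports no verdict.
The state is a dict: "t": time; "joints": joint angles; "joint_vel": joint speeds; "tau": joint torques, N m; "eef_pos": TCP position; "eef_rot": TCP orientation; "wrist_force": force on the tool from outside, world axes, zero at the start; "ft_torque": the same for the moment, N m; "gripper_width": finger opening in mm.
Only numpy, scipy, OpenCV 4.12 (cv2) and the standard library are available. Lean on these libraries where they do the work, as an engineer would, in place of code of your own. Each camera call takes 0.05 s, during which the arm holds its last target.

## Working session

There is one attempt and no reset: what is moved stays moved. The work goes in short steps, Python scripts to look and compute and a tool call to move; the robot and the scene stay as the last step left them, time stands still between calls to the robot, and variables do not carry over. Pictures are saved under pics/ and viewed, and the job is handed in when it is done.

Besides the shell and the picture viewer there is one more tool, called after "Call:" as name([rows], argument=value, ...), one row to a line, values as JSON. send_rows: Moves the arm, as the interface text tells. Its arguments: {"type":"object","properties":{"steps":{"type":"array","items":{"type":"array","items":{"type":"number"}}},"newtons":{"type":"number"}},"required":["steps"]}

```bash
mkdir -p pics; ls
python3 - <<'E'
from workcell import sensors,cams
import cv2,numpy as np
s=sensors.sense();print(s)
for n in("scene","top"):
    p,d=cams.camera(n);cv2.imwrite(f"pics/{n}0.png",p[:,:,::-1]);np.save(f"pics/{n}0.npy",d);np.save(f"pics/{n}0c.npy",p)
    print(n,cams.calibration(n))
print(cams.calibration("wrist"))
E
```

```text
pics
{'t': 0.0, 'joints': array([ 1.03489105e+00,  8.79687158e-02,  1.37226747e+00, -4.60519967e-05,
        1.68360804e+00, -1.03110822e-01]), 'joint_vel': array([ 8.01703097e-04, -9.91335120e-04,  7.65743285e-04,  2.36068963e-03,
        2.32626425e-03,  5.65216581e-05]), 'tau': array([-5.17839162e-04, -3.51883471e+01, -3.13263524e+01, -3.28438437e-04,
        1.11208280e-02, -2.04603941e-05]), 'eef_pos': array([230.40571782, 498.78250291, 199.62500857]), 'eef_rot': array([-3.13934832e+00, -1.86222868e-04,  2.70879286e+00]), 'wrist_force': array([-0.30941897, -0.16304611, -0.63257884]), 'ft_torque': array([-0.0297529 ,  0.00054545, -0.00172883]), 'gripper_width': 85.42531836258533}
scene {'fx': 393.1425728825188, 'fy': 393.1425728825188, 'cx': 280.48944714234125, 'cy': 211.4662011991743, 'D': array([-0.10902792,  0.        ,  0.        ,  0.        ,  0.        ]), 'pose': array([[-3.06195590e-01,  8.02687121e-01, -5.11798443e-01,
         1.06913019e+03],
       [ 9.51920585e-01,  2.63567897e-01, -1.56138281e-01,
         1.80415090e+02],
       [ 9.56345179e-03, -5.35000326e-01, 
[... 502 characters left out ...]
 [ 1.45894201e-02, -1.84214121e-01, -9.82777852e-01,
         1.26804183e+03],
       [ 0.00000000e+00,  0.00000000e+00,  0.00000000e+00,
         1.00000000e+00]])}
{'fx': 291.56825022526453, 'fy': 291.56825022526453, 'cx': 272.61051709553215, 'cy': 208.92136747886713, 'D': array([-0.05860921,  0.        ,  0.        ,  0.        ,  0.        ]), 'mount': array([[-1.06763968e-04, -9.63326916e-01, -2.68330472e-01,
         6.71127665e+01],
       [ 9.99999927e-01, -2.00967608e-04,  3.23606730e-04,
        -1.44729969e-02],
       [-3.65664806e-04, -2.68330418e-01,  9.63326867e-01,
        -1.72745929e+02],
       [ 0.00000000e+00,  0.00000000e+00,  0.00000000e+00,
         1.00000000e+00]])}
```

View pics/top0.png

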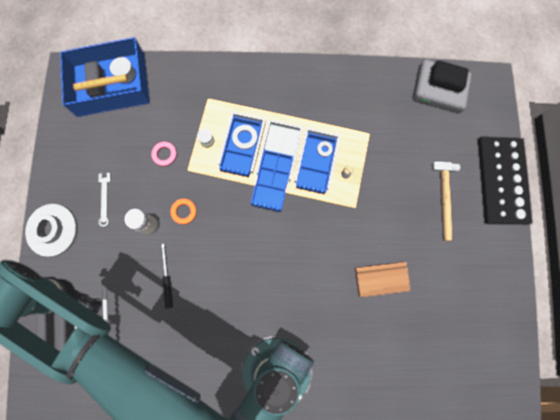

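View pics/scene0.png

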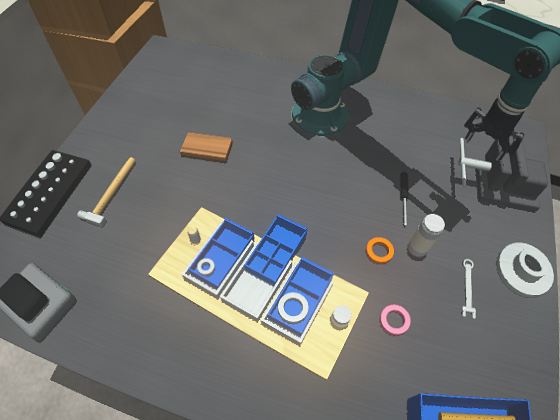

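```bash
cat > h.py <<'E'
import numpy as np,cv2
from workcell import cams
def ray(n,uv,z):
    c=cams.calibration(n);K=np.array([[c['fx'],0,c['cx']],[0,c['fy'],c['cy']],[0,0,1]])
    q=cv2.undistortPoints(np.array(uv,float).reshape(-1,1,2),K,c['D']).reshape(-1,2)
    T=c['pose'];d=np.c_[q,np.ones(len(q))]@T[:3,:3].T;o=T[:3,3]
    return o+d*((z-o[2])/d[:,2])[:,None]
def proj(n,P):
    c=cams.calibration(n);K=np.array([[c['fx'],0,c['cx']],[0,c['fy'],c['cy']],[0,0,1]])
    T=np.linalg.inv(c['pose']);return cv2.projectPoints(np.array(P,float).reshape(-1,1,3),cv2.Rodrigues(T[:3,:3])[0],T[:3,3],K,c['D'])[0].reshape(-1,2)
E
python3 - <<'E'
from h import *
for n,(x0,y0,x1,y1) in dict(top=(180,90,380,220),scene=(140,200,380,390)).items():
    p=np.load(f"pics/{n}0c.npy")
    h=cv2.cvtColor(p,cv2.COLOR_RGB2HSV)
    m=cv2.inRange(h,(15,40,120),(35,255,255))
    m[:y0]=0;m[y1:]=0;m[:,:x0]=0;m[:,x1:]=0
    pts=cv2.findNonZero(m);hull=cv2.convexHull(pts)
    q=cv2.approxPolyDP(hull,6,True).reshape(-1,2);print(n,q.tolist());P=ray(n,q,12);print(P.round(1))
    print(np.linalg.norm(P-np.roll(P,-1,0),axis=1))
    cv2.imwrite(f"pics/{n}0z.png",cv2.resize(p[y0:y1,x0:x1,::-1],None,fx=4 if n=='top' else 3,fy=4 if n=='top' else 3,interpolation=cv2.INTER_CUBIC))
E
```

```text
top [[369, 133], [354, 208], [185, 219], [180, 200], [208, 98]]
[[ 770.1 -298.2   12. ]
 [ 512.1 -242.1   12. ]
 [ 465.1  300.3   12. ]
 [ 526.7  320.3   12. ]
 [ 883.7  249.3   12. ]]
[264.05959264 544.38169038  64.84976636 363.94545581 559.22726944]
scene [[379, 238], [368, 294], [326, 379], [148, 274], [201, 207]]
[[ 451.6  298.4   12. ]
 [ 633.4  301.4   12. ]
 [ 882.2  247.8   12. ]
 [ 767.9 -297.    12. ]
 [ 515.1 -245.3   12. ]]
[181.8088261  254.58794788 556.63148268 258.07692238 547.36537464]
```

View pics/top0z.png

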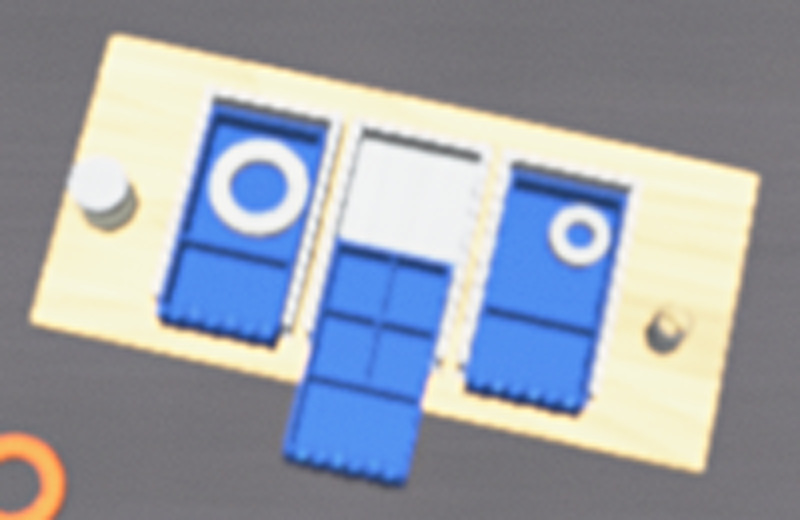

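View pics/scene0z.png

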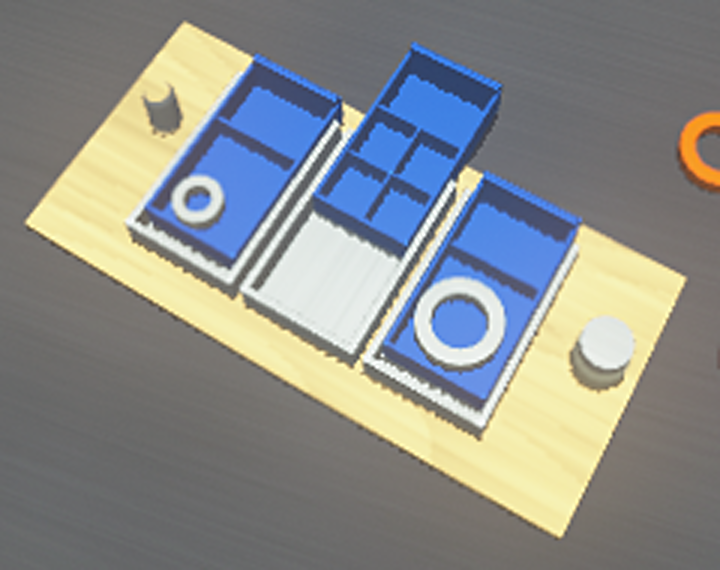

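Run:
```python
from h import *
yaw=-0.207;X=np.array([np.cos(yaw),np.sin(yaw),0]);Y=np.array([-X[1],X[0],0])
L0=np.array([596.9,23.3,62])
for n in("top","scene"):
    p=np.load(f"pics/{n}0c.npy").copy()
    s=3;im=cv2.resize(p[:,:,::-1],None,fx=s,fy=s,interpolation=cv2.INTER_CUBIC)
    for k in(-1,0,1):
        L=L0+k*125*Y
        a=[L+47*Y,L-47*Y,L-9*X+47*Y-[0,0,2],L-9*X-47*Y-[0,0,2],L+60*X+47*Y-[0,0,16],L+60*X-47*Y-[0,0,16]]
        for u in proj(n,a): cv2.circle(im,tuple(((u+.5)*s-.5).round().astype(int).tolist()),2,(0,0,255),-1)
    x0,y0,x1,y1=(180,90,380,220) if n=='top' else (140,200,380,390)
    cv2.imwrite(f"pics/{n}0m.png",im[y0*s:y1*s,x0*s:x1*s])
p=np.load("pics/top0c.npy")
print('orange can px->', ray("top",[(134,214)],150),ray("scene",[(433,222)],150),ray("top",[(270,210),(255,207),(282,210)],60))
# blue hull of divided tray front: lower blue pixels
```

```text
orange can px-> [[455.46681403 417.38725095 150.        ]] [[442.90609305 412.88739598 150.        ]] [[491.36551537  28.27773553  60.        ]
 [499.82208616  74.79318976  60.        ]
 [492.12490286  -8.73449481  60.        ]]
```

View pics/top0m.png

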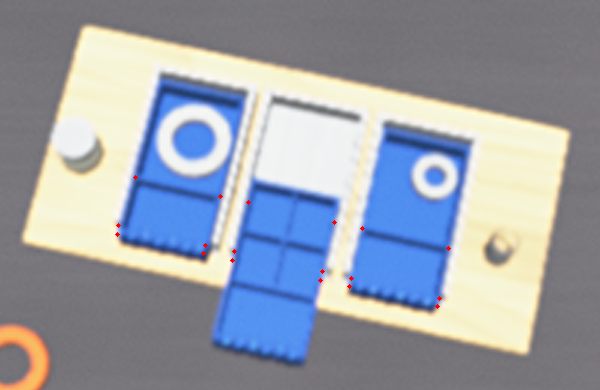

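View pics/scene0m.png

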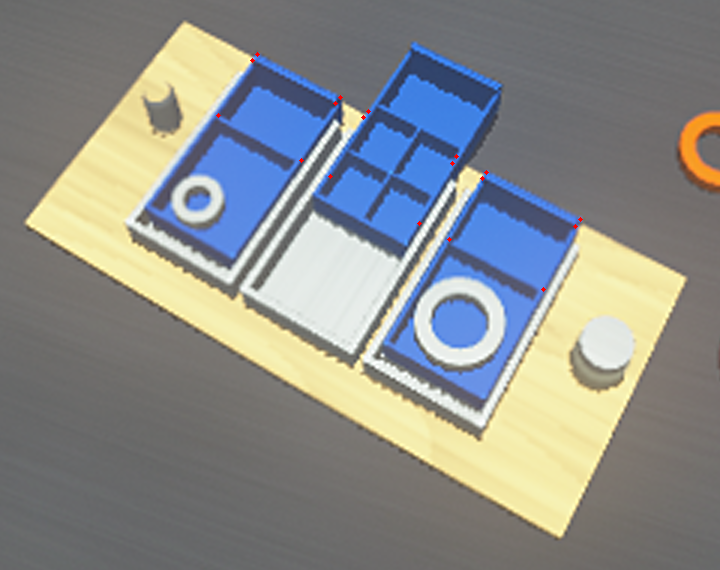

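Call:
send_rows([
  [-0.028,-0.0225,0,0,0,-1.6,0.1],
  [-0.056,-0.045,0,0,0,-3.2,0.3],
  [-0.084,-0.0675,0,0,0,-4.8,0.5],
  [-0.112,-0.09,0,0,0,-6.5,0.7],
  [-0.14,-0.1125,0,0,0,-8.1,1],
  [-0.168,-0.135,0,0,0,-9.7,1],
  [-0.196,-0.1575,0,0,0,-11.3,1],
  [-0.224,-0.18,0,0,0,-12.95,1],
], newtons=40)

```text
t: 0.77
eef_pos: [358.4, 239.8, 199.6]
eef_rot: [-3.139, -0.001, 2.937]
wrist_force: [1.2, 0.5, -0.2]
gripper_width: 0.2
```

Call:
send_rows([
  [-0.018,-0.023,0,0,0,0,1],
  [-0.037,-0.047,0,0,0,0,1],
  [-0.055,-0.07,0.01,0,0,0,1],
  [-0.073,-0.093,0.03,0,0,0,1],
  [-0.092,-0.117,0.05,0,0,0,1],
  [-0.11,-0.14,0.07,0,0,0,1],
  [-0.128,-0.163,0.08,0,0,0,1],
  [-0.128,-0.163,0.08,0,0,0,1],
])

```text
t: 1.43
eef_pos: [449.6, 49.8, 116.1]
eef_rot: [-3.136, -0.006, 2.931]
wrist_force: [-0.8, 0.3, -0.5]
gripper_width: 0.1
```

Run:
```python
from h import *
from workcell import sensors
s=sensors.sense();print(s['eef_pos'],s['eef_rot'],s['wrist_force'])
p,d=cams.camera("wrist");cv2.imwrite("pics/w1.png",p[:,:,::-1])
p,d=cams.camera("scene");cv2.imwrite("pics/s1.png",p[:,:,::-1])
```

```text
[449.61020845  49.83859976 116.08504943] [-3.13554693 -0.00645091  2.93126322] [-0.82901826  0.30482058 -0.53801006]
```

View pics/w1.png

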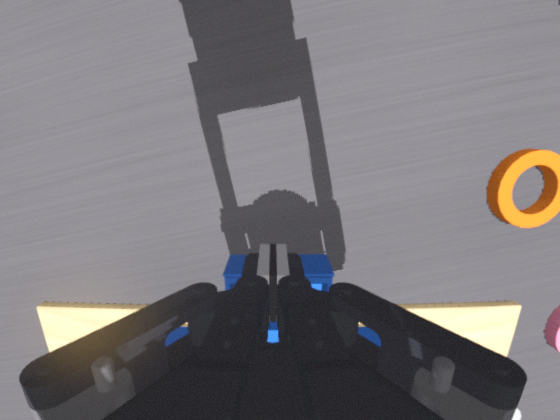

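View pics/s1.png

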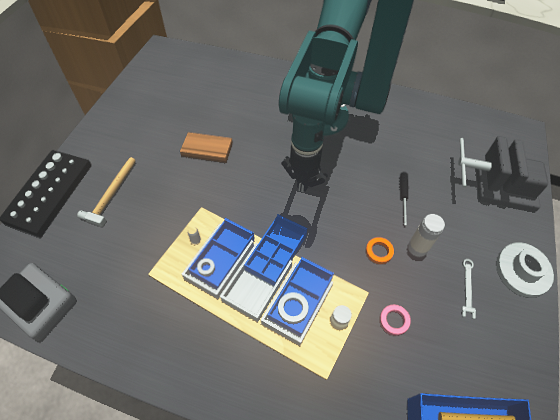

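```bash
cat >> h.py <<'E'
def wray(uv,z,pos,rot):
    from scipy.spatial.transform import Rotation as R
    c=cams.calibration("wrist");K=np.array([[c['fx'],0,c['cx']],[0,c['fy'],c['cy']],[0,0,1]])
    T=np.eye(4);T[:3,:3]=R.from_euler('xyz',rot).as_matrix();T[:3,3]=pos;T=T@c['mount']
    q=cv2.undistortPoints(np.array(uv,float).reshape(-1,1,2),K,c['D']).reshape(-1,2)
    d=np.c_[q,np.ones(len(q))]@T[:3,:3].T;o=T[:3,3]
    return o+d*((z-o[2])/d[:,2])[:,None]
E
python3 - <<'E'
from h import *
pos=[449.61020845,49.83859976,116.08504943];rot=[-3.13554693,-0.00645091,2.93126322]
print(wray([(230,256),(328,256),(223,277),(334,277)],60,pos,rot).round(1))
print(wray([(39,304),(519,304)],12,pos,rot).round(1))
p=cv2.imread("pics/w1.png");cv2.imwrite("pics/w1z.png",cv2.resize(p[220:340,180:380],None,fx=4,fy=4))
E
```

```text
[[479.1   5.8  60. ]
 [496.4  87.8  60. ]
 [497.3  -5.2  60. ]
 [517.3  89.8  60. ]]
[[ 513.6 -238.9   12. ]
 [ 626.9  298.9   12. ]]
```

View pics/w1z.png

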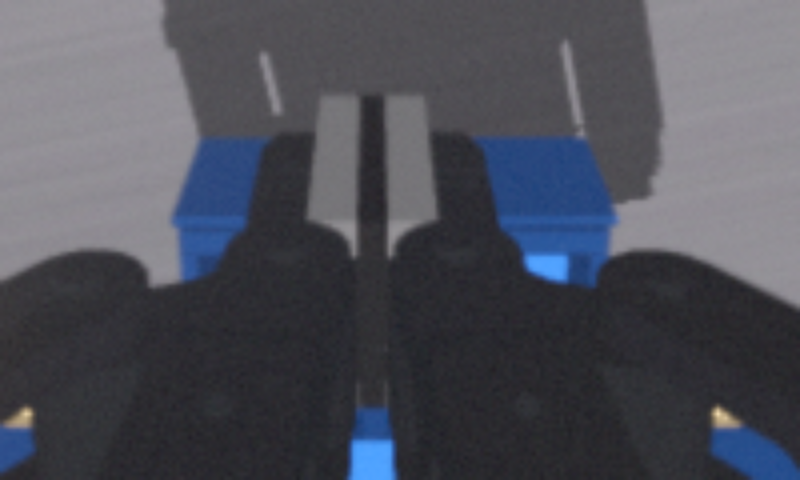

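Call:
send_rows([
  [0,0.004,0.03,0,0,-0.2,1],
  [0,0.004,0.06,0,0,-0.2,1],
  [0,0.004,0.08,0,0,-0.2,1],
  [-0.015,0.004,0.08,0,0,-0.2,1],
  [-0.03,0.004,0.08,0,0,-0.2,1],
  [-0.036,0.004,0.08,0,0,-0.2,1],
  [-0.043,0.004,0.08,0,0,-0.2,1],
  [-0.05,0.004,0.08,0,0,-0.2,1],
])

```text
t: 2.2
eef_pos: [499.8, 47.5, 39.3]
eef_rot: [-3.14, -0.003, 2.939]
wrist_force: [0.0, 0.0, 0.6]
gripper_width: 0.0
```

Call:
send_rows([
  [-0.007,0,0,0,0,0,1],
  [-0.014,0,0,0,0,0,1],
  [-0.021,0,0,0,0,0,1],
  [-0.028,0,0,0,0,0,1],
  [-0.035,0,0,0,0,0,1],
  [-0.042,0,0,0,0,0,1],
  [-0.049,0,0,0,0,0,1],
  [-0.056,0,0,0,0,0,1],
])

```text
t: 2.87
eef_pos: [555.3, 36.0, 39.0]
eef_rot: [-3.14, -0.003, 2.939]
wrist_force: [0.5, -0.1, 0.8]
gripper_width: 0.1
```

Run:
```python
from h import *
from workcell import sensors
s=sensors.sense();print(s['eef_pos'],s['eef_rot'],s['wrist_force'])
p,d=cams.camera("wrist");q,d=cams.camera("scene")
cv2.imwrite("pics/s2.png",np.hstack([cv2.resize(p[180:380,130:430,::-1],(420,280)),cv2.resize(q[200:340,180:320,::-1],(380,280))]))
```

```text
[555.26779986  36.02035924  39.04643977] [-3.13966598 -0.0031688   2.93862745] [ 0.50799965 -0.05651005  0.7507155 ]
```

View pics/s2.png

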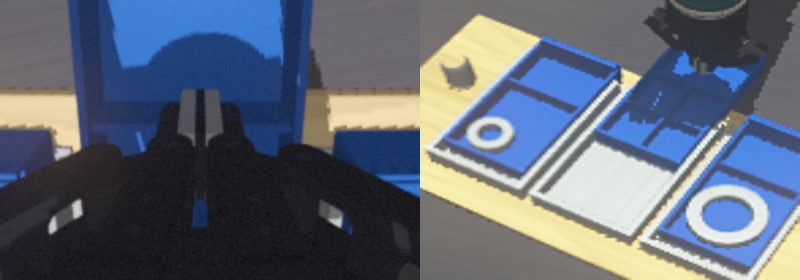

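Run:
```python
from h import *
from workcell import sensors
s=sensors.sense();print(s['eef_pos'],s['t'])
p,d=cams.camera("wrist");q,d=cams.camera("scene");r,_=cams.camera("top")
cv2.imwrite("pics/w3.png",p[:,:,::-1])
cv2.imwrite("pics/s3.png",cv2.resize(q[190:340,160:360,::-1],None,fx=4,fy=4,interpolation=2))
cv2.imwrite("pics/t3.png",cv2.resize(r[90:240,180:380,::-1],None,fx=4,fy=4,interpolation=2))
```

```text
[555.70947842  35.87519321  39.11558921] 2.9667
```

View pics/w3.png

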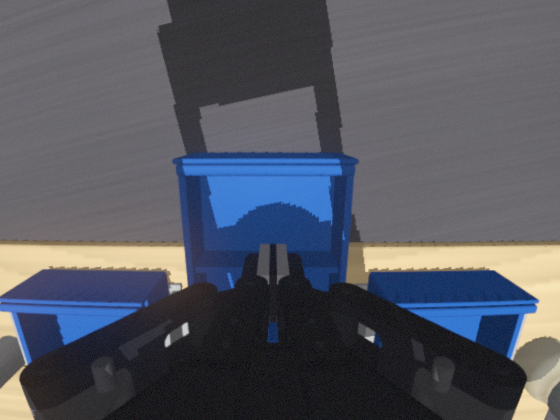

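View pics/s3.png

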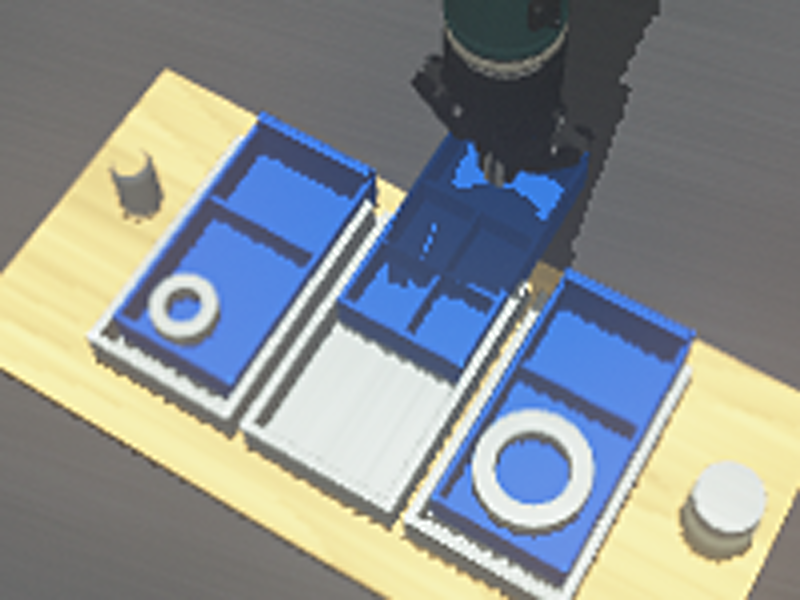

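View pics/t3.png

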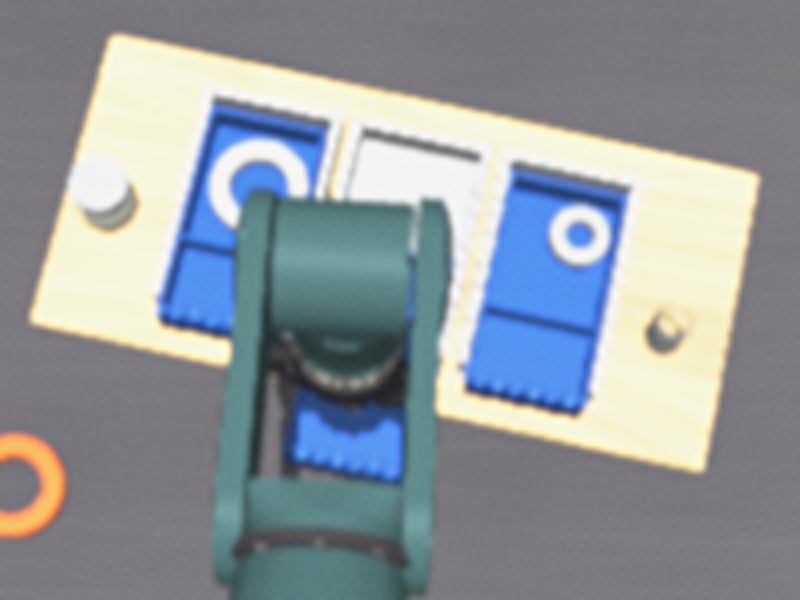

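Run:
```python
from h import *
pos=[555.7,35.9,39.1];rot=[-3.1397,-0.0032,2.9386]
print(wray([(175,158),(357,158),(178,170),(352,170)],61,pos,rot).round(1))
print(wray([(4,304),(536,304),(5,290)],60,pos,rot).round(1))
print(wray([(272,242)],12,pos,rot).round(1))
# tcp projection
c=cams.calibration("wrist");K=np.array([[c['fx'],0,c['cx']],[0,c['fy'],c['cy']],[0,0,1]])
Ti=np.linalg.inv(c['mount'])
for P in([0,0,0],[11,0,0],[-11,0,0]):
    print(P,cv2.projectPoints(np.array([P],float).reshape(1,1,3),cv2.Rodrigues(Ti[:3,:3])[0],Ti[:3,3],K,c['D'])[0].ravel())
```

```text
[[494.3  -3.1  61. ]
 [513.3  89.   61. ]
 [500.6  -3.3  61. ]
 [518.9  85.6  61. ]]
[[ 558.7 -140.4   60. ]
 [ 626.6  192.2   60. ]
 [ 549.4 -134.6   60. ]]
[[569.   32.5  12. ]]
[0, 0, 0] [272.81238999 237.84228187]
[11, 0, 0] [272.81388879 221.30354195]
[-11, 0, 0] [272.81086741 253.8287883 ]
```

Run:
```python
from h import *
from workcell import sensors
s=sensors.sense();print(s['eef_pos'],s['t'])
p,d=cams.camera("wrist")
c=cams.calibration("wrist");M=c['mount'];K=np.array([[c['fx'],0,c['cx']],[0,c['fy'],c['cy']],[0,0,1]])
def T(u,v):
    q=cv2.undistortPoints(np.array([[[u,v]]],float),K,c['D']).ravel();z=d[v,u]
    return (M@np.r_[q*z,z,1])[:3].round(1)
for v in range(236,300,6):
    print(v,[T(u,v).tolist() for u in(258,265,281)])
for v in(158,164,200):print(v,T(220,v),T(300,v))
print(T(80,290),T(450,290),T(80,240))
q,D=cams.camera("scene")
c=cams.calibration("scene");K=np.array([[c['fx'],0,c['cx']],[0,c['fy'],c['cy']],[0,0,1]])
for v in range(222,242,2):
  row=[]
  for u in(280,283,286):
    a=cv2.undistortPoints(np.array([[[u,v]]],float),K,c['D']).ravel();z=D[v,u];row.append((c['pose']@np.r_[a*z,z,1])[:3].round().tolist())
  print(v,row)
```

```text
[554.33673867  36.23574374  38.95426713] 3.1167
236 [[-6.2, -10.4, 19.6], [-5.8, -5.5, 18.6], [-6.3, 5.8, 19.8]]
242 [[-10.9, -10.5, 19.9], [-10.7, -5.5, 19.4], [-10.9, 5.8, 19.9]]
248 [[-15.3, -10.5, 19.4], [10.3, -3.9, -40.2], [10.6, 4.0, -40.8]]
254 [[6.1, -7.5, -38.1], [10.6, -3.7, -47.9], [9.9, 3.8, -46.3]]
260 [[10.4, -6.7, -53.8], [10.8, -3.5, -54.7], [10.3, 3.6, -53.7]]
266 [[10.4, -6.4, -59.8], [10.0, -3.4, -59.1], [10.0, 3.5, -59.0]]
272 [[10.4, -6.1, -65.2], [10.2, -3.3, -64.8], [10.5, 3.3, -65.3]]
278 [[11.7, -5.7, -72.6], [11.4, -3.1, -71.9], [10.9, 3.1, -71.1]]
284 [[11.1, -5.6, -75.9], [11.8, -2.9, -77.2], [11.1, 3.0, -76.0]]
290 [[11.7, -5.3, -81.2], [11.2, -2.9, -80.3], [11.0, 2.9, -80.0]]
296 [[11.0, -5.2, -84.0], [9.9, -2.8, -82.1], [11.4, 2.8, -84.5]]
158 [ 50.4 -30.6  -2.5] [50.3 15.8 -2.2]
164 [ 48.9 -27.7 -19.8] [ 49.   14.1 -20.9]
200 [ 19.9 -35.9  19.4] [20.  18.4 19. ]
[ -36.3 -129.6   -4.6] [-36.3 118.8  -4.2] [ -17.9 -154.7   39.7]
222 [[570.0, 27.0, 152.0], [559.0, 32.0, 138.0], [576.0, 45.0, 171.0]]
224 [[568.0, 27.0, 139.0], [553.0, 31.0, 116.0], [573.0, 44.0, 156.0]]
226 [[563.0, 25.0, 119.0], [560.0, 33.0, 118.0], [572.0, 44.0, 144.0]]
228 [[564.0, 26.0, 109.0], [560.0, 33.0, 107.0], [567.0, 43.0, 125.0]]
230 [[557.0, 24.0, 87.0], [564.0, 34.0, 104.0], [568.0, 44.0, 117.0]]
232 [[558.0, 24.0, 77.0], [565.0, 35.0, 95.0], [561.0, 42.0, 93.0]]
234 [[533.0, 17.0, 19.0], [565.0, 35.0, 83.0], [563.0, 43.0, 84.0]]
236 [[540.0, 19.0, 20.0], [539.0, 28.0, 24.0], [537.0, 36.0, 25.0]]
238 [[548.0, 21.0, 22.0], [544.0, 29.0, 21.0], [543.0, 38.0, 23.0]]
240 [[552.0, 23.0, 20.0], [550.0, 31.0, 21.0], [548.0, 40.0, 21.0]]
```

Run:
```python
from h import *
p,d=cams.camera("wrist")
c=cams.calibration("wrist");M=c['mount'];K=np.array([[c['fx'],0,c['cx']],[0,c['fy'],c['cy']],[0,0,1]])
v,u=np.mgrid[0:420,0:560];q=cv2.undistortPoints(np.c_[u.ravel(),v.ravel()].astype(float).reshape(-1,1,2),K,c['D']).reshape(-1,2)
z=d.ravel();P=np.c_[q*z[:,None],z,np.ones(len(z))]@M.T
m=(z>0)&(P[:,2]<-25)
for a in range(0,75,5):
    for sg in(1,):
        k=m&(abs(P[:,1])>=a)&(abs(P[:,1])<a+5)
        if k.sum(): print(a,k.sum(),np.percentile(P[k,2],[90,99]).round(1),np.percentile(P[k,0],[1,99]).round(1))
```

```text
0 5997 [-63.5 -37.6] [-9.4 16.3]
5 6938 [-76.5 -40.7] [ 6.2 19.7]
10 5874 [-79.4 -43.3] [ 6.1 19.9]
15 3249 [-98. -73.] [ 5.9 20. ]
20 3000 [-82.2 -75.6] [-2.1 12.8]
25 3903 [-85.4 -77.1] [-8.6 13. ]
30 3909 [-84.8 -79.9] [-8.9 12. ]
35 5568 [-92.  -85.2] [-8.5 12.1]
40 5205 [-100.2  -92.4] [-3.1 12.2]
45 4427 [-104.5  -98.2] [ 2.9 12.4]
50 4040 [-109.5 -104.1] [ 3.  13.4]
55 1913 [-112.9 -109.2] [ 0.7 13.5]
60 194 [-115.4 -113.7] [ 3.9 12.2]
```

Call:
send_rows([
  [0.02,0,0,0,0,0,1],
  [0.045,0,0,0,0,0,1],
  [0.07,0,0,0,0,0,1],
  [0.095,0,0,0,0,0,1],
  [0.095,-0.004,0,0,0,0,1],
  [0.095,-0.004,0.015,0,0,0,1],
  [0.095,-0.004,0.03,0,0,0,1],
  [0.095,-0.004,0.038,0,0,0,1],
])

```text
t: 3.93
eef_pos: [459.6, 51.3, 0.4]
eef_rot: [-3.139, -0.004, 2.939]
wrist_force: [-0.4, -0.9, -0.6]
gripper_width: -0.1
```

Run:
```python
from h import *
from workcell import sensors
s=sensors.sense();print(s['eef_pos'],s['t'],s['eef_rot'],s['wrist_force'])
p,d=cams.camera("wrist")
c=cams.calibration("wrist");M=c['mount'];K=np.array([[c['fx'],0,c['cx']],[0,c['fy'],c['cy']],[0,0,1]])
v,u=np.mgrid[0:420,0:560];q=cv2.undistortPoints(np.c_[u.ravel(),v.ravel()].astype(float).reshape(-1,1,2),K,c['D']).reshape(-1,2)
z=d.ravel();P=np.c_[q*z[:,None],z,np.ones(len(z))]@M.T
m=(abs(P[:,0])<15)&(abs(P[:,1])<12)&(z>0)&(P[:,2]<0); print(np.percentile(P[m,2],[50,90,99,100]))
cv2.imwrite("pics/w4.png",p[:,:,::-1])
```

```text
[4.59639911e+02 5.13115818e+01 4.03437888e-01] 3.9333 [-3.13932795 -0.00416594  2.93890671] [-0.35506382 -0.89242229 -0.63813943]
[-1.06069008e+02 -5.36319689e+01 -5.38438594e-01 -2.13861651e-04]
```

View pics/w4.png

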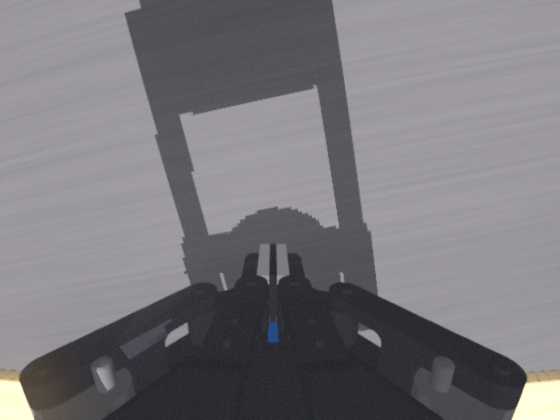

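Call:
send_rows([
  [-0.01,0,0,0,0,0,1],
  [-0.02,0,0,0,0,0,1],
  [-0.028,0,0,0,0,0,1],
  [-0.035,0,0,0,0,0,1],
  [-0.042,0,0,0,0,0,1],
  [-0.049,0,0,0,0,0,1],
  [-0.056,0,0,0,0,0,1],
  [-0.063,0,0,0,0,0,1],
])

```text
t: 4.65
eef_pos: [520.7, 38.6, -1.4]
eef_rot: [-3.139, -0.008, 2.939]
wrist_force: [-3.1, 0.0, 2.3]
gripper_width: 0.1
```

Call:
send_rows([
  [-0.007,0,0,0,0,0,1],
  [-0.014,0,0,0,0,0,1],
  [-0.021,0,0,0,0,0,1],
  [-0.028,0,0,0,0,0,1],
  [-0.035,0,0,0,0,0,1],
  [-0.041,0,0,0,0,0,1],
  [-0.047,0,0,0,0,0,1],
  [-0.052,0,0,0,0,0,1],
])

```text
t: 5.32
eef_pos: [572.4, 27.9, -1.8]
eef_rot: [-3.139, -0.007, 2.939]
wrist_force: [-2.2, 0.5, 2.0]
gripper_width: -0.2
```

Call:
send_rows([
  [-0.002,0,0,0,0,0,1],
  [-0.004,0,0,0,0,0,1],
  [-0.005,0,0,0,0,0,1],
])

```text
t: 5.57
eef_pos: [577.1, 26.9, -1.9]
eef_rot: [-3.139, -0.009, 2.939]
wrist_force: [-4.2, 0.8, 3.7]
gripper_width: -0.1
```

Call:
send_rows([
  [-0.002,0,0,0,0,0,1],
  [-0.003,0,0,0,0,0,1],
])

```text
t: 5.73
eef_pos: [576.7, 27.0, -1.9]
eef_rot: [-3.138, -0.016, 2.939]
wrist_force: [-13.7, 2.6, 10.2]
gripper_width: -0.1
```

Call:
send_rows([
  [-0.001,0,0,0,0,0,1],
  [-0.001,0,0,0,0,0,1],
  [-0.001,0,0,0,0,0,1],
  [0.01,0,0,0,0,0,1],
  [0.025,0,0,0,0,0,1],
  [0.04,0,0,0,0,0,1],
  [0.04,0,-0.03,0,0,0,1],
  [0.04,0,-0.07,0,0,0,1],
])

```text
t: 6.4
eef_pos: [534.0, 35.3, 63.8]
eef_rot: [-3.136, -0.027, 2.939]
wrist_force: [1.3, -0.1, 0.4]
gripper_width: -0.3
```

Run:
```python
from h import *
from workcell import sensors
s=sensors.sense();print(s['eef_pos'],s['t'],s['eef_rot'],s['wrist_force'])
p,d=cams.camera("wrist");q,_=cams.camera("scene")
cv2.imwrite("pics/w5.png",p[:,:,::-1])
cv2.imwrite("pics/s5.png",cv2.resize(q[190:390,140:400,::-1],None,fx=3,fy=3,interpolation=2))
```

```text
[534.02136672  35.3009047   63.75444937] 6.4 [-3.13628023 -0.02687284  2.93928491] [ 1.34735865 -0.14317571  0.35787825]
```

View pics/w5.png

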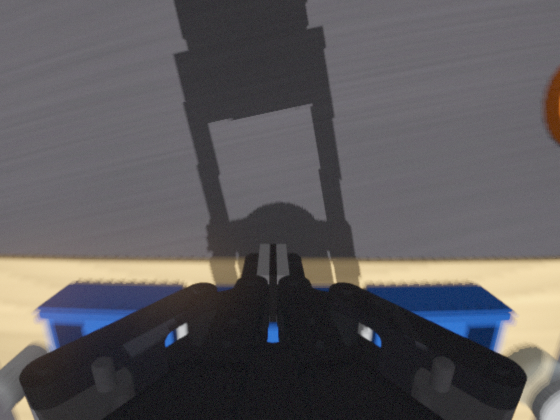

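View pics/s5.png

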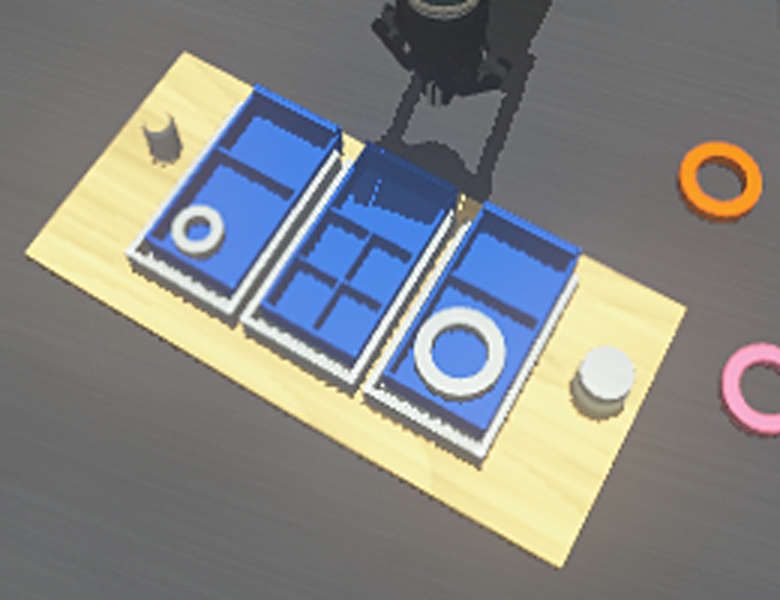

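Call:
send_rows([
  [-0.013,0.018,0,0,-0.5,0,1],
  [-0.027,0.036,0,0,-1,0,1],
  [-0.041,0.054,0,0,-1.5,0,1],
  [-0.054,0.072,0,0,-1.5,0,1],
  [-0.068,0.09,0,0,-1.5,0,1],
  [-0.081,0.108,0,0,-1.5,0,1],
  [-0.095,0.126,0,0,-1.5,0,1],
  [-0.095,0.126,0,0,-1.5,0,1],
])

```text
t: 7.17
eef_pos: [665.9, 141.9, 75.0]
eef_rot: [3.14, 0.029, 2.941]
wrist_force: [-0.9, 0.3, 0.4]
gripper_width: 0.1
```

Run:
```python
from h import *
from workcell import sensors
s=sensors.sense();print(s['eef_pos'],s['t'],s['eef_rot'],s['wrist_force'])
p,d=cams.camera("wrist");q,_=cams.camera("scene")
cv2.imwrite("pics/w6.png",p[:,:,::-1])
cv2.imwrite("pics/s6.png",cv2.resize(q[190:390,140:400,::-1],None,fx=3,fy=3,interpolation=2))
```

```text
[665.91579349 141.9316328   75.00979862] 7.1667 [3.14012268 0.02930433 2.94141721] [-0.91633576  0.30987821  0.42834034]
```

View pics/w6.png

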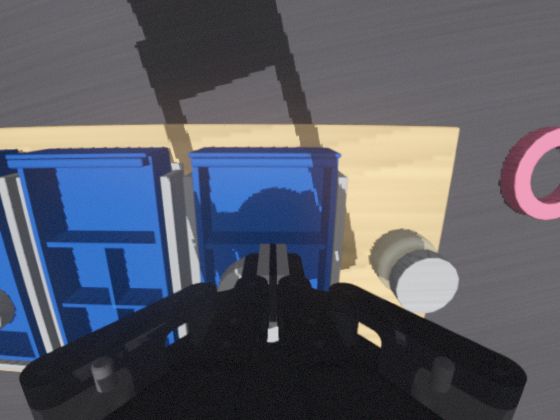

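View pics/s6.png

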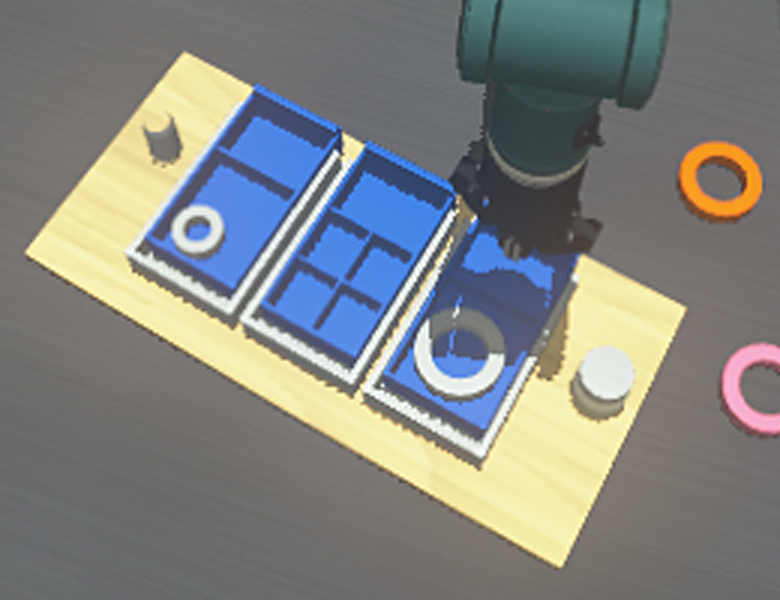

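Run:
```python
from h import *
pos=[665.9,141.9,75.0];rot=[3.1401,0.0293,2.9414]
print(wray([(195,157),(340,157),(198,164),(336,164)],62,pos,rot).round(1))
```

```text
[[607.8 103.8  62. ]
 [626.  193.1  62. ]
 [612.5 104.5  62. ]
 [629.9 190.   62. ]]
```

Call:
send_rows([
  [0.006,-0.003,0,0,0.8,0,1],
  [0.013,-0.005,0,0,1.6,0,1],
  [0.013,-0.005,0,0,1.6,0,1],
  [0.013,-0.005,0,0,1.6,0,1],
])

```text
t: 7.6
eef_pos: [649.3, 136.5, 75.0]
eef_rot: [-3.14, -0.001, 2.939]
wrist_force: [0.9, 0.3, 0.3]
gripper_width: 0.1
```

Call:
send_rows([
  [0,0,0.015,0,0,0,1],
  [0,0,0.03,0,0,0,1],
  [0,0,0.045,0,0,0,1],
  [0,0,0.058,0,0,0,1],
  [0,0,0.068,0,0,0,1],
  [0,0,0.074,0,0,0,1],
  [0,0,0.078,0,0,0,1],
  [0,0,0.078,0,0,0,1],
])

```text
t: 8.27
eef_pos: [648.7, 136.3, -3.8]
eef_rot: [-3.14, -0.002, 2.939]
wrist_force: [0.2, -0.1, -0.6]
gripper_width: 0.0
```

Run:
```python
from h import *
p,d=cams.camera("wrist");q,_=cams.camera("scene")
cv2.imwrite("pics/s7.png",np.hstack([cv2.resize(p[:,:,::-1],(400,300)),cv2.resize(q[220:370,220:420,::-1],(400,300),interpolation=2)]))
```

```text
(no output)
```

View pics/s7.png

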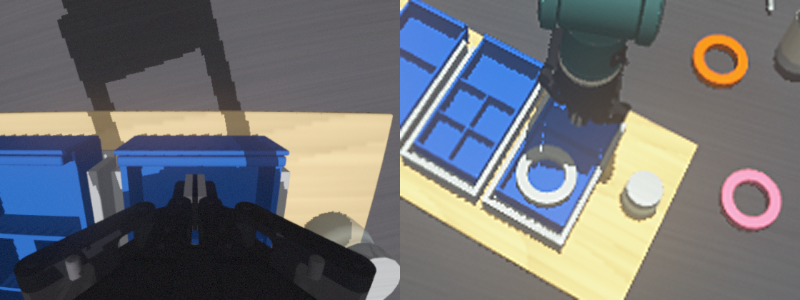

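Call:
send_rows([
  [0.007,0,0,0,0,0,1],
  [0.013,0,0,0,0,0,1],
  [0.018,0,0,0,0,0,1],
  [0.023,0,0,0,0,0,1],
  [0.028,0,0,0,0,0,1],
  [0.034,0,0,0,0,0,1],
  [0.04,0,0,0,0,0,1],
  [0.046,0,0,0,0,0,1],
])

```text
t: 9.03
eef_pos: [604.8, 146.0, -1.5]
eef_rot: [-3.142, 0.002, 2.939]
wrist_force: [2.8, -0.6, 1.3]
gripper_width: 0.3
```

Call:
send_rows([
  [0.006,0,0.002,0,0,0,1],
  [0.012,0,0.002,0,0,0,1],
  [0.018,0,0.002,0,0,0,1],
  [0.024,0,0.002,0,0,0,1],
  [0.03,0,0.002,0,0,0,1],
  [0.036,0,0.002,0,0,0,1],
  [0.042,0,0.002,0,0,0,1],
  [0.048,0,0.002,0,0,0,1],
])

```text
t: 9.7
eef_pos: [557.2, 155.8, -3.5]
eef_rot: [3.141, 0.002, 2.939]
wrist_force: [2.2, -0.4, 2.4]
gripper_width: -0.1
```

Call:
send_rows([
  [0.006,0,0.001,0,0,0,1],
  [0.012,0,0.001,0,0,0,1],
  [0.017,0,0.001,0,0,0,1],
  [0.021,0,0.001,0,0,0,1],
  [0.024,0,0.001,0,0,0,1],
  [0.027,0,0.001,0,0,0,1],
])

```text
t: 10.2
eef_pos: [530.3, 161.3, -4.8]
eef_rot: [-3.142, 0.001, 2.939]
wrist_force: [3.9, -0.5, 2.1]
gripper_width: 0.2
```

Call:
send_rows([
  [0.002,0,0,0,0,0,1],
  [0.004,0,0,0,0,0,1],
  [0.005,0,0,0,0,0,1],
])

```text
t: 10.45
eef_pos: [525.1, 162.4, -4.9]
eef_rot: [-3.141, 0.001, 2.939]
wrist_force: [3.2, -0.5, 0.5]
gripper_width: 0.1
```

Call:
send_rows([
  [0.002,0,0,0,0,0,1],
  [0.003,0,0,0,0,0,1],
  [0.003,0,0,0,0,0,1],
])

```text
t: 10.7
eef_pos: [525.3, 162.4, -4.8]
eef_rot: [3.141, 0.008, 2.939]
wrist_force: [10.4, -1.5, -2.7]
gripper_width: 0.1
```

Call:
send_rows([
  [-0.004,0,0,0,0,0,1],
  [-0.01,0,0,0,0,0,1],
  [-0.015,0,0,0,0,0,1],
  [-0.015,0,-0.01,0,0,0,1],
  [-0.015,0,-0.03,0,0,0,1],
  [-0.015,0,-0.06,0,0,0,1],
  [-0.015,0,-0.1,0,0,0,1],
  [-0.015,0,-0.14,0,0,0,1],
])

```text
t: 11.37
eef_pos: [537.3, 159.3, 136.1]
eef_rot: [-3.141, 0.004, 2.939]
wrist_force: [0.3, 0.8, -1.0]
gripper_width: 0.1
```

Call:
send_rows([
  [0.02,-0.02,-0.02,0,0,0,1],
  [0.04,-0.05,-0.04,0,0,0,1],
  [0.06,-0.08,-0.05,0,0,0,1],
  [0.08,-0.11,-0.05,0,0,0,1],
  [0.1,-0.14,-0.05,0,0,0,1],
  [0.1,-0.14,-0.05,0,0,0,1],
])

```text
t: 11.87
eef_pos: [406.9, 39.7, 186.6]
eef_rot: [-3.139, 0.003, 2.935]
wrist_force: [0.4, 0.4, -0.5]
gripper_width: -0.2
```

Run:
```python
from h import *
from workcell import sensors
print(sensors.sense()['wrist_force'])
p,d=cams.camera("top");q,_=cams.camera("scene")
X=np.array([np.cos(-.207),np.sin(-.207),0]);Y=np.array([-X[1],X[0],0])
s=3;im=cv2.resize(q[:,:,::-1],None,fx=s,fy=s,interpolation=2)
for k,dd in((1,110),(0,0),(-1,0)):
    L=np.array([596.9,23.3,62])+125*k*Y-dd*X
    for u in proj("scene",[L+47*Y,L-47*Y,L-9*X+47*Y-[0,0,2],L-9*X-47*Y-[0,0,2]]):cv2.circle(im,tuple(((u+.5)*s-.5).round().astype(int).tolist()),2,(0,0,255),-1)
cv2.imwrite("pics/s8.png",im[165*3:360*3,140*3:400*3]);cv2.imwrite("pics/t8.png",p[:,:,::-1])
```

```text
[ 0.3835241   0.42089634 -0.50148396]
```

View pics/s8.png

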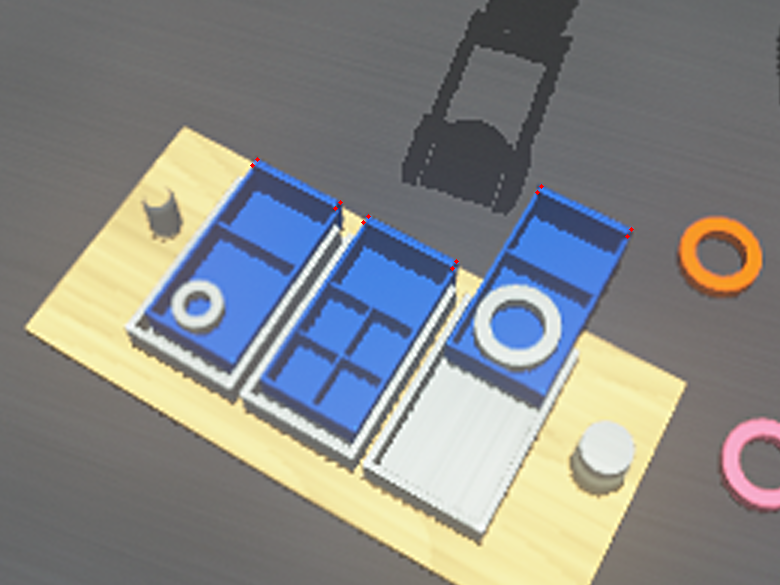

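View pics/t8.png

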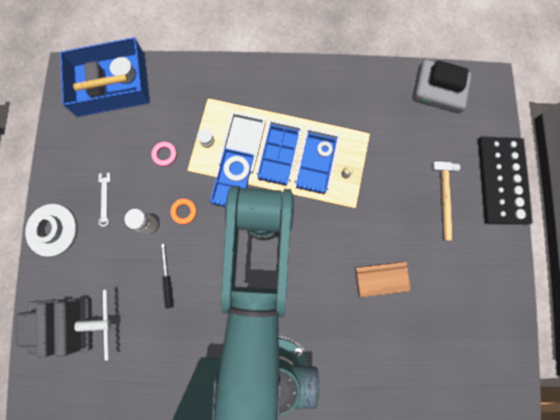

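The lip marks I drew for 110 mm out, 0 and 0 all sit on the lips in the scene view. The bearing lies flat in the rear part of its tray, the bystanders are where they were, and the arm is clear. I'm handing the job in.

```bash
python3 -c "
from workcell import job_done
print(job_done())"
```

```text
the job is handed in; nothing more can be done
None
```

The job is done and handed in at about 12 s of the 48 s allowed. I pushed the divided tray home with shut fingers until it met its stop, at about 14 N. I then lowered the fingers into the well behind the lip of the large ring's tray and drew it out. It took about 3 N, rising to about 10 N at the stop. The fingers never came into contact with the front of that tray.

**Last checks:**
- In the scene view, the predicted lip edges for 110 mm out (ring tray) and fully home (divided and collar trays) matched the picture.
- The arm position put the ring tray's travel at about 110 mm.
- The bearing lies flat behind the cross wall, the bystanders look unmoved, and the wrist force is near zero with the arm clear.

**One disagreement:** with the gripper shut, the fingertips end about 40 mm short of the stated TCP. The first approach therefore passed over the divided tray's lip without touching it. I measured the offset in the wrist and scene depth images, then corrected for it on every later move.

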